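Lean a printed panel on the inspection stand and hold the mirror on its mark

TASK

Take the taller panel, the one with the round raised mark, out of the rack and lean it on the inspection stand: foot on the board behind the low lip, back against the crossbar, between the two side posts, marked face towards the mirror, and let go of it. Then swing the spring-loaded mirror by its peg until the small camera would see the mark in the middle of the mirror, and finish while holding the mirror at that angle, since it springs back if released. Leave the other things on the bench where they are.

Things in the scene. Friction and masses are not known exactly. Their poses are not given: they have to be found in the camera images.
- stand: Inspection stand, fixed (place and yaw vary). Origin: on the mirror's vertical axis, at bench height. 12 mm plywood board, x -90..90, y -70..270 mm. The leaning place is at +y: low lip, crossbar, and two aluminium side posts at x = -62 and 62 mm (116 mm between them, y 168..228, top at z = 87 mm). A leaning panel has its top towards +y and its front looks to -y at the mirror.
- lip (a point): Middle of the upper inner (+y) edge of the low lip, which runs 100 mm along the stand's x and stands 8 mm above the board: at stand x = 0, y = 165, z = 20 mm. The panel's foot goes on the board (z = 12 mm) just behind it (+y).
- crossbar (a point): Middle of the crossbar, a round steel bar 10 mm thick along the stand's x between the posts: stand x = 0, y = 203.6, z = 80 mm. A panel with its foot between lip and bar leans on it 7 to 21 deg from upright (21 deg with the foot against the lip).
- mirror (a joint): Angle (rad, 0..1.4) of the sprung mirror about the stand's vertical axis. At 0, its rest stop, the glass looks along the stand's +x; growing turns it counter-clockwise from above, towards the stand's +y. A spring drives it back to 0: 0.05 N m at 0, 0.17 N m at 0.8 rad (3 N at the peg). Friction is small.
- mirror_peg (a point): Grip point, 147 mm above the bench, on the mirror's upright steel peg: 12 mm thick, free from 122 to 165 mm height, 60 mm from the mirror axis behind the glass (away from where it looks), at the end of a flat steel arm (14 mm wide, top at 122 mm). It turns with the mirror.
- mirror_face (a point): Centre of the mirror's 60 x 60 mm glass (black 68 mm frame), 5 mm in front of the axis, z = 82 mm. The leaned mark lies along the stand's +y from the axis; it shows in the middle of the mirror when the glass looks half way between mark and lens: joint = (pi/2 + lens direction about the axis, from the stand's +x towards +y) / 2.
- camera_lens (a point): Front of the lens of the small grey camera (36 x 36 mm housing on a rod and round foot, fixed), 190 mm from the mirror axis and 82 mm above the bench, looking at the mirror. Its direction about the mirror axis varies from -20 to 25 deg, measured from the stand's +x towards +y.
- panel: The panel to lean: white printed plastic, 100 (x) x 8 (y) x 130 mm (z) tall, about 120 g, loose. Origin: centre of its underside, z up the panel. The marked face looks to its -y. It starts upright in one of the rack's two slots, its underside 10 mm above the bench, within about 30 deg of the stand's own way round.
- panel_mark (a point): Centre of the round raised mark, a dark disc 30 mm across, on the panel's front face 75 mm above its underside, midway across.
- rack: Grey plastic rack fixed to the bench (place and yaw vary), 130 x 110 x 35 mm; origin under its centre. Two slots along its x, at y = -30 and 30 mm, 11 mm wide and 25 mm deep, floor at 10 mm.
- blank: Bystander: plain white panel without mark, 100 x 8 x 80 mm, in the rack's other slot, origin under its centre.
- glue: Bystander: upright glue bottle, 30 mm across, 85 mm tall, origin under it.
- scraper: Bystander: print scraper (spatula) 170 mm long, lying; origin at its underside.
- driver: Bystander: screwdriver 160 mm long, lying; origin at its underside.
- bin: Bystander: small open parts bin 100 x 75 x 40 mm, origin under its centre.
- spool: Bystander: small filament spool lying flat, 100 mm across, 45 mm high, origin under its centre.
- cap: Bystander: small round printed part, 44 mm across, 28 mm high, origin under its centre.

How it is judged:
On the way:
1. the marked panel leans on the stand, let go, its marked face to the mirror (x of panel_mark in the frame of stand between -0.014 and 0.014 m and y of panel_mark in the frame of stand between 0.172 and 0.215 m and y of panel in the frame of stand between 0.162 and 0.195 m and z of panel in the frame of stand between 0.008 and 0.02 m and angle between panel's own z axis and vertical between 0.1 and 0.5 rad and y of mirror_face in the frame of panel below -0.1 m and contact force between the fingers and panel below 0.1 N and linear speed of panel below 0.02 m/s), for 0.2 s.
At the end, for the whole second after the job is handed in: Panel at rest, released, leaning 6 to 29 deg on the stand: foot behind the lip, mark within 14 mm of midway between the posts and facing the mirror. Fingers hold the mirror still, within about 0.065 rad (at most 0.105) of half way between the directions to mark and lens (all of step 1 and ((y of camera_lens in the frame of stand between -0.06694 and -0.0525 m and value of joint mirror between 0.5404 and 0.7104 rad) or (y of camera_lens in the frame of stand between -0.05252 and -0.03774 m and value of joint mirror between 0.5804 and 0.7504 rad) or (y of camera_lens in the frame of stand between -0.03776 and -0.02274 m and value of joint mirror between 0.6204 and 0.7904 rad) or (y of camera_lens in the frame of stand between -0.02276 and -0.00759 m and value of joint mirror between 0.6604 and 0.8304 rad) or (y of camera_lens in the frame of stand between -0.00761 and 0.00761 m and value of joint mirror between 0.7004 and 0.8704 rad) or (y of camera_lens in the frame of stand between 0.00759 and 0.02276 m and value of joint mirror between 0.7404 and 0.9104 rad) or (y of camera_lens in the frame of stand between 0.02274 and 0.03776 m and value of joint mirror between 0.7804 and 0.9504 rad) or (y of camera_lens in the frame of stand between 0.03774 and 0.05252 m and value of joint mirror between 0.8204 and 0.9904 rad) or (y of camera_lens in the frame of stand between 0.0525 and 0.06694 m and value of joint mirror between 0.8604 and 1.0304 rad) or (y of camera_lens in the frame of stand between 0.06692 and 0.08094 m and value of joint mirror between 0.9004 and 1.0704 rad)) and contact force between the fingers and mirror above 0.5 N and velocity of joint mirror between -0.1 and 0.1 rad/s); the arm keeps its last pose, push and grip.
It fails at once if a bystander is shifted by more than 40 mm (distance of any of blank, glue, scraper, driver, bin, spool, cap from where it was at the start of the episode above 0.04 m).
It also fails if it takes over 48 s, if anything falls off the work surface, if the arm or the gripper's body presses on something with over 40 N, if the wrist force passes 120 N, or if a joint passes its speed limit or range.

ROBOT

A 6-joint arm with a two-finger parallel gripper is mounted at the origin on the work surface. World frame = base frame: x ahead of the robot, y to its left, z up, the work surface at z = 0. Lengths are in m, angles in rad, forces in N, time in s.
With the tool pointing down it reaches from about 0.35 to 0.975 m from the base axis. Payload 4.9 kg.
Tool frame: the origin (TCP) lies on the mounting face of the last link; the fingertips stand 173 mm ahead of it and the grasp point (between the pads) lies 155 mm ahead of it; z points along the fingers, y is the line along which they close (so a half turn about z gives the same grasp; the last joint's range is limited). The gripper opens to 85 mm and grips with 20 to 120 N. Pads are 22 mm wide; open, the fingers measure 114 mm over their backs; the gripper's body (76 mm by 85 mm) begins 54 mm behind the grasp point. The pads swing forward as they close: fully open they stand 13 mm farther back than shut.
Start: joints at [-0.119, 0.053, 1.613, -0, 1.476, -0.119], TCP at [0.625, 0, 0.405] pointing down, gripper open.
Joint ranges: [-3.01, 3.01], [-1.01, 2.22], [0.06, 2.58], [-1.02, 4.17], [0.09, 2.62], [-3.14, 3.14]. Speed limits (rad/s): [2.57, 2.57, 3.14, 3.14, 3.14, 3.14].

INTERFACE

Orientations are given as a unit quaternion [x, y, z, w].
In Python, from rig import ctrl gives the robot as it stands.
- The arm moves only by the shell command python3 shift.py 'ROWS' [FORCE]. ROWS is a JSON list of rows, 1 to 5 of them, each of 7 numbers: the finger opening in m, then dx, dy, dz in m, then a rotation vector rx, ry, rz in rad; each row is the pose to reach, as a shift and turn from the pose commanded when the command began, along the tool's axes at that moment; what a row does not reach only later rows make up. A row lasts 1/8 s, in which the tool goes at most 0.0625 m and 0.188 rad, less where a joint would pass 70% of its speed; a pose out of reach is approached as far as the arm can. The fingers move at their own pace and stop on an object; FORCE is the grip in N (left out, the last holds). Time passes only in rows, so rows that do not move let the fingers close. It prints the time, the measured TCP pose, the force, the opening and the grip force at its end.
- ctrl.state(): the state, without advancing time (a new reading comes with each control period).
- ctrl.capture(name): name is "scene" or "side" or "wrist"; returns the picture (420x560x3 uint8, red, green, blue); there is no depth.
- ctrl.camera_params(name): a dict with "intrinsics" (3x3 intrinsics, pixels), "camera_from_world" (4x4, takes a point from world to camera coordinates); the wrist camera has in their place "hand_eye" (4x4, takes a point from camera to tool coordinates, whose origin is the TCP and whose axes are the flange's). Camera axes: x right, y down, z forward; pixel columns grow to the right and rows downward; lengths in m; the calibration is good to about 2 mm. A picture is of the moment at which its call begins: read the wrist's pose just before it. camera_params takes no time and is no camera call.
- ctrl.finish_job(): hands the job in; it is judged then, once.
The state is a dict: "clock": time; "joint_pos": joint angles; "qvel": joint speeds; "effort": joint torques, N m; "tcp_pos": TCP position; "orientation": TCP orientation; "force": force on the tool from outside, world axes, zero at the start; "ft_torque": the same for the moment, N m; "opening": finger opening in m; "gripper_force": force on a finger pad.
Only numpy, scipy, OpenCV 4.12 (cv2) and the standard library are available. Lean on these libraries where they do the work, as an engineer would, in place of code of your own. Each camera call takes 0.05 s, during which the arm holds its last target. There are 200 camera calls.

## Working session

There is one attempt and no reset: what is moved stays moved. The work goes in short steps, Python scripts to look and compute and a shell command to move; the robot and the scene stay as the last step left them, time stands still between calls to the robot, and variables do not carry over. Pictures are saved under pics/ and viewed, at most 10 in all, crops included, and the job is handed in when it is done.

```bash
ls; mkdir -p pics; python3 - <<'E'
from rig import ctrl
import cv2,numpy as np
np.set_printoptions(precision=4,suppress=True)
for n in ["scene","side"]:
    im=ctrl.capture(n); cv2.imwrite(f"pics/{n}0.png",im[:,:,::-1])
    p=ctrl.camera_params(n); print(n,p)
s=ctrl.state(); im=ctrl.capture("wrist"); cv2.imwrite("pics/wrist0.png",im[:,:,::-1])
print(ctrl.camera_params("wrist"),s)
E
```

```text
pics
rig.py
shift.py
scene {'intrinsics': array([[525.6539,   0.    , 272.0774],
       [  0.    , 525.6539, 206.8139],
       [  0.    ,   0.    ,   1.    ]]), 'camera_from_world': array([[ 0.2492,  0.9684, -0.0111, -0.1595],
       [ 0.5277, -0.1454, -0.8369, -0.1876],
       [-0.8121,  0.2027, -0.5472,  1.8887],
       [ 0.    ,  0.    ,  0.    ,  1.    ]])}
side {'intrinsics': array([[515.1338,   0.    , 273.8047],
       [  0.    , 515.1338, 201.3066],
       [  0.    ,   0.    ,   1.    ]]), 'camera_from_world': array([[ 0.9561, -0.293 ,  0.0085, -0.5101],
       [-0.1689, -0.5745, -0.8009,  0.1842],
       [ 0.2395,  0.7643, -0.5987,  1.1967],
       [ 0.    ,  0.    ,  0.    ,  1.    ]])}
{'intrinsics': array([[359.9214,   0.    , 285.1792],
       [  0.    , 359.9214, 211.8469],
       [  0.    ,   0.    ,   1.    ]]), 'hand_eye': array([[ 0.0012, -0.9547, -0.2975,  0.0758],
       [ 1.    ,  0.0014, -0.0003, -0.0003],
       [ 0.0007, -0.2975,  0.9547,  0.03  ],
       [ 0.    ,  0.    ,  0.    ,  1.    ]])} {'clock': 0.1, 'joint_pos': array([-0.119 ,  0.0533,  1.6142, -0.    ,  1.476 , -0.119 ]), 'qvel': array([-0.0008, -0.0005, -0.0044,  0.0006, -0.0007,  0.0007]), 'effort': array([  0.0006, -39.4903, -37.1363,  -0.    ,   0.004 ,  -0.    ]), 'tcp_pos': array([0.6247, 0.    , 0.4036]), 'orientation': array([ 0.7071,  0.7071, -0.0006, -0.0007]), 'force': array([ 0.193 ,  0.1052, -0.777 ]), 'ft_torque': array([ 0.015 , -0.0142, -0.0262]), 'gripper_force': 0.0, 'opening': 0.08534614067324466}
```

View pics/scene0.png

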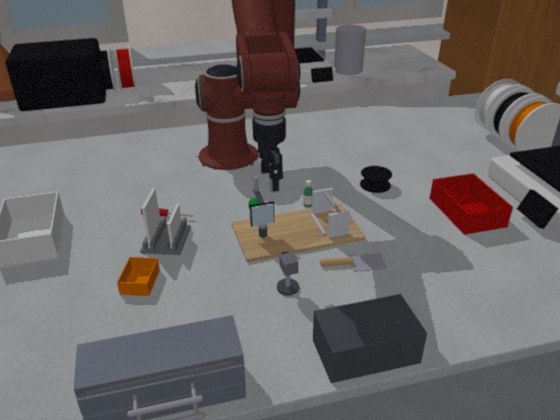

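View pics/side0.png

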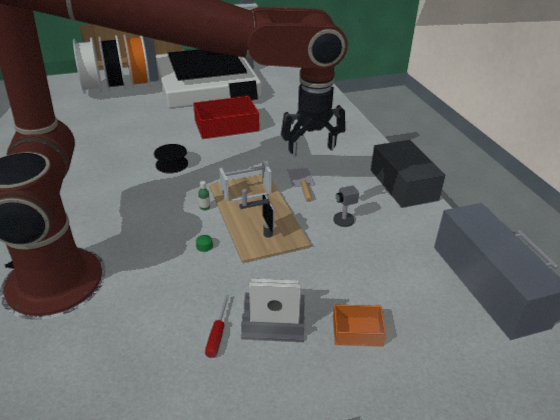

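The scene view shows the stand board at about (300,230), with the mirror at (262,215), the camera at (288,265) and the rack at (165,235). In the side view the taller panel is the near one, its mark at (275,305) facing the robot's -y, with the board at (258,218) and the lens housing at (347,197). Next I'll measure the board and take zoomed crops.

```bash
cat > h.py <<'E'
import cv2,numpy as np
from rig import ctrl
from scipy.spatial.transform import Rotation as R
np.set_printoptions(precision=4,suppress=True)
def cam(n,s=None):
    p=ctrl.camera_params(n)
    if n!="wrist": return p["intrinsics"],p["camera_from_world"]
    T=np.eye(4);T[:3,:3]=R.from_quat(s["orientation"]).as_matrix();T[:3,3]=s["tcp_pos"]
    return p["intrinsics"],np.linalg.inv(T@p["hand_eye"])
def ray(K,C,uv):
    uv=np.atleast_2d(np.array(uv,float));d=np.c_[uv,np.ones(len(uv))]@np.linalg.inv(K).T@C[:3,:3]
    return -C[:3,:3].T@C[:3,3],d
def plane(c,uv,z):
    o,d=ray(*c,uv); return o+d*((z-o[2])/d[:,2])[:,None]
def tri(c1,a,c2,b):
    o1,d1=ray(*c1,a);o2,d2=ray(*c2,b);out=[]
    for x,y in zip(d1,d2):
        t=np.linalg.lstsq(np.c_[x,-y],o2-o1,rcond=None)[0];p,q=o1+t[0]*x,o2+t[1]*y;out.append(np.r_[(p+q)/2,np.linalg.norm(p-q)])
    return np.array(out)
def proj(c,P):
    P=np.atleast_2d(P);q=(P@c[1][:3,:3].T+c[1][:3,3])@c[0].T;return q[:,:2]/q[:,2:]
E
python3 - <<'E'
from h import *
for n in ["scene","side"]:
    im=cv2.imread(f"pics/{n}0.png");h=cv2.cvtColor(im,cv2.COLOR_BGR2HSV)
    m=cv2.inRange(h,(10,70,90),(25,200,255));m=cv2.morphologyEx(m,cv2.MORPH_CLOSE,np.ones((5,5)))
    k,l,st,_=cv2.connectedComponentsWithStats(m)
    x=[i for i in range(1,k) if 220<st[i][0]+st[i][2]/2<330 and 200<st[i][1]+st[i][3]/2<250]
    i=max(x,key=lambda i:st[i][4]);print(n,st[i])
    c=cv2.findContours((l==i).astype(np.uint8),0,1)[0][0]
    hull=cv2.convexHull(c)
    ap=cv2.approxPolyN(hull,4)if hasattr(cv2,'approxPolyN') else hull
    ap=ap.reshape(-1,2);P=plane(cam(n),ap,0.012)[:,:2]
    print(ap.tolist(),P,np.linalg.norm(P-np.roll(P,1,0),axis=1))
    r=cv2.minAreaRect(plane(cam(n),hull.reshape(-1,2),0.012)[:,:2].astype(np.float32)*1000);print(r)
sc=cv2.imread("pics/scene0.png");sd=cv2.imread("pics/side0.png")
cv2.imwrite("pics/c1.png",cv2.resize(sc[170:300,130:390],None,fx=3,fy=3,interpolation=2))
cv2.imwrite("pics/c2.png",cv2.resize(sd[150:350,190:400],None,fx=3,fy=3,interpolation=2))
E
```

```text
scene [ 232  204  133   58 3735]
[[366, 239], [247, 262], [231, 222], [339, 203]] [[ 0.616   0.2714]
 [ 0.6274 -0.0637]
 [ 0.438  -0.0699]
 [ 0.4255  0.2644]] [0.1907 0.3353 0.1896 0.3346]
((525.5504760742188, 101.28829956054688), (188.91026306152344, 337.4800109863281), 2.1259820461273193)
side [ 210  175  101   88 4389]
[[311, 246], [242, 262], [208, 184], [267, 173]] [[ 0.6092 -0.0689]
 [ 0.4304 -0.0758]
 [ 0.4161  0.2691]
 [ 0.5967  0.2762]] [0.3453 0.1789 0.3452 0.1807]
((513.9646606445312, 98.99238586425781), (179.91317749023438, 345.4203186035156), 2.405432939529419)
```

View pics/c1.png

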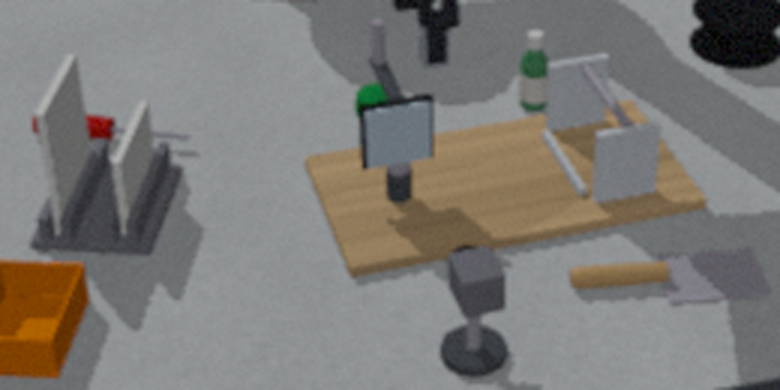

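View pics/c2.png

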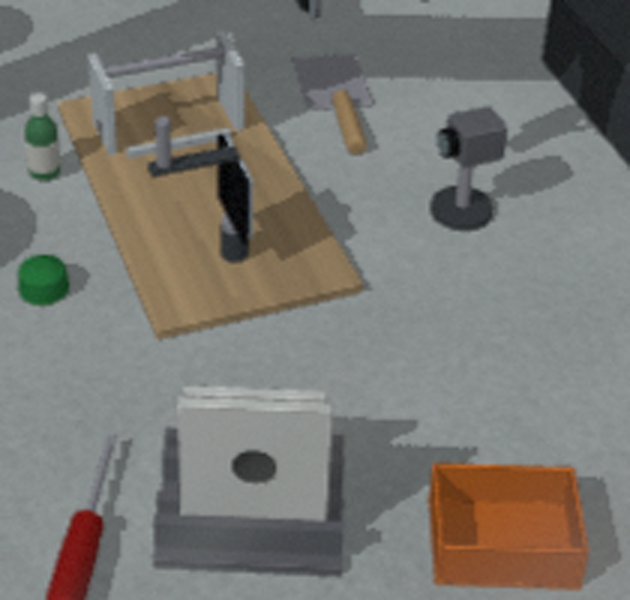

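Crop c1: mirror axis base at (398,185), peg at (378,40), and the lip and posts on the right. Crop c2: the lens at (447,142), and the mark at (254,467) facing the -y side. The board yaw is about 2.2°.

```bash
python3 - <<'E'
import cv2
im=cv2.imread("pics/wrist0.png");cv2.imwrite("pics/w0.png",cv2.resize(im,(800,600),interpolation=2))
E
```

```text
(no output)
```

View pics/w0.png

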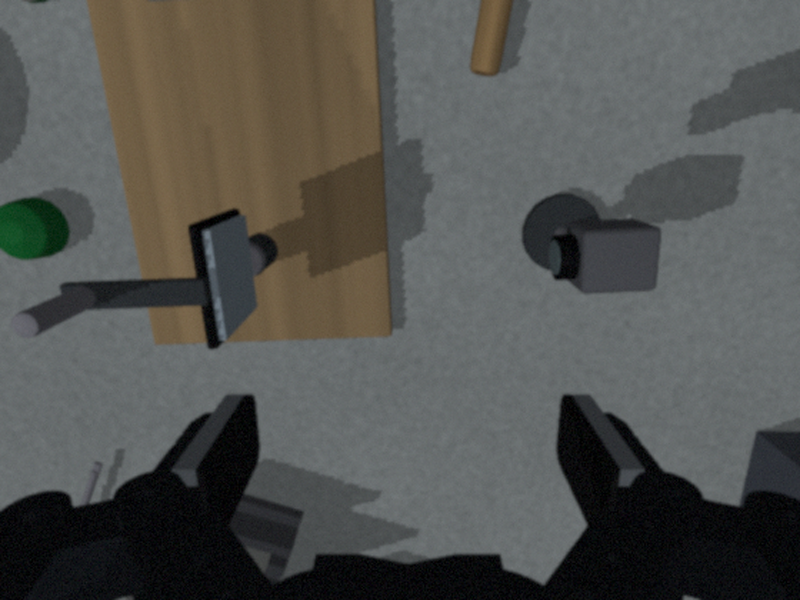

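Wrist view: board corner edges meet at (155,344) and (391,334), the lens front is at (556,257), the peg top at (27,324), and the mirror is seen edge-on at (228,280).

```bash
python3 - <<'E'
from h import *
s=ctrl.state(); w=cam("wrist",s); sc=cam("scene");sd=cam("side")
im=cv2.imread("pics/wrist0.png");h=cv2.cvtColor(im,cv2.COLOR_BGR2HSV)
m=cv2.inRange(h,(8,60,30),(25,255,255));m[:, 320:]=0
k,l,st,_=cv2.connectedComponentsWithStats(m);i=1+st[1:,4].argmax();m=l==i
def fl(pts):
    P=plane(w,np.array(pts)+0.0,0.012)[:,:2]
    v=cv2.fitLine(P.astype(np.float32),cv2.DIST_HUBER,0,1e-3,1e-3).ravel();return v
L=fl([(np.where(m[r])[0].min()-.5,r) for r in list(range(2,170,4))])
Rr=fl([(np.where(m[r])[0].max()+.5,r) for r in range(2,225,4)])
F=fl([(c,np.where(m[:,c])[0].max()+.5) for c in range(120,265,4)])
for v in (L,Rr,F): print(v,np.degrees(np.arctan2(v[1],v[0])))
a=np.arctan2(*(np.array([abs(v[1])*np.array([np.sign(v[1])*v[0],abs(v[1])])/abs(v[1]) for v in(L,Rr)]).sum(0)))
yaw=-a;print("yaw",np.degrees(yaw))
ex=np.array([np.cos(yaw),np.sin(yaw)]);ey=np.array([-ex[1],ex[0]])
xl,xr,yf=L[2:]@ex,Rr[2:]@ex,F[2:]@ey;print("width",xr-xl)
O=ex*(xl+xr)/2+ey*(yf+.07);print("stand",O)
S=lambda P:np.c_[(P[:,:2]-O)@ex,(P[:,:2]-O)@ey,P[:,2:]]
P=tri(w,[[556*.7,257*.7],[27*.7,324*.7]],sd,[[339,197.3],[190+163/3,150+120/3]]);print(P,S(P))
print("lens plane",S(plane(w,[[556*.7,257*.7]],.082)), "pegtop",S(plane(w,[[27*.7,324*.7]],.165)))
# check other features scene
P3=lambda x,y,z:np.r_[O+ex*x+ey*y,z]
q=np.array([P3(-90,0,12)]) if 0 else np.array([P3(*p) for p in [(-.05,.165,.02),(.05,.165,.02),(-.06,0,.165),(.058,.168,.087),(-.058,.168,.087)]])
print("scene crop",(proj(sc,q)-[130,170])*3,"side crop",(proj(sd,q)-[190,150])*3)
# panel top edge: scene c1 (39?), mark tri
print("mark plane/rack")
E
```

```text
[ 0.039  -0.9992  0.427   0.0723] -87.76406
[ 0.0385 -0.9993  0.6067  0.0614] -87.79493
[ 0.9024 -0.4308  0.52   -0.0514] -25.519466
yaw 2.2204988
width 0.1791515
stand [0.5187 0.0186]
[[0.7108 0.0127 0.0834 0.0029]
 [0.4601 0.001  0.1654 0.0002]] [[ 0.1917 -0.0134  0.0834  0.0029]
 [-0.0593 -0.0153  0.1654  0.0002]]
lens plane [[ 0.1907 -0.0132  0.082 ]] pegtop [[-0.0595 -0.0155  0.165 ]]
scene crop [[560.8088 124.0418]
 [599.2028 181.1837]
 [391.8035  15.6079]
 [609.3035 124.9619]
 [563.2713  60.8522]] side crop [[121.001  138.6567]
 [223.248  118.7332]
 [156.6552 109.9134]
 [230.2766  56.1724]
 [108.4243  78.5468]]
mark plane/rack
```

```bash
cat > st.py <<'E'
from h import *
yaw=np.radians(2.22);ex=np.array([np.cos(yaw),np.sin(yaw)]);ey=np.array([-ex[1],ex[0]])
O=np.array([.5187,.0186])-ey*.0155
S=lambda P:np.c_[(np.atleast_2d(P)[:,:2]-O)@ex,(np.atleast_2d(P)[:,:2]-O)@ey,np.atleast_2d(P)[:,2:]]
P3=lambda x,y,z:np.r_[O+ex*x+ey*y,z]
E
python3 - <<'E'
from st import *
s=ctrl.state(); w=cam("wrist",s); sc=cam("scene");sd=cam("side")
print("front edge",S(plane(w,np.array([[160,344],[388,334.5]])*.7,.012)),O)
q=np.array([P3(*p) for p in [(-.05,.165,.02),(.05,.165,.02),(-.06,0,.165),(.058,.168,.087),(-.058,.168,.087)]])
print("scene crop",(proj(sc,q)-[130,170])*3,"side crop",(proj(sd,q)-[190,150])*3)
print("lens",S(plane(w,[[556*.7,257*.7]],.082)))
# panel
im=cv2.imread("pics/side0.png");g=cv2.cvtColor(im,6)
for n,(r0,r1,c0,c1) in {"side":(270,330,240,310)}.items():
    m=((g[r0:r1,c0:c1]<110)&(g[r0:r1,c0:c1]>0)).astype(np.uint8)
    k,l,stt,ce=cv2.connectedComponentsWithStats(m);print(stt,ce+[c0,r0])
m=(g>150).astype(np.uint8);k,l,stt,ce=cv2.connectedComponentsWithStats(m);i=l[295,260];print(g[290:320:6,255],i,stt[i])
c=cv2.findContours((l==i).astype(np.uint8),0,1)[0][0];print(cv2.approxPolyN(c,4).reshape(-1,2).tolist())
ims=cv2.imread("pics/scene0.png");gs=cv2.cvtColor(ims,6)
m=(gs>140).astype(np.uint8);k,l,stt,ce=cv2.connectedComponentsWithStats(m);print(gs[215,140:185],[ (a.tolist()) for a in stt if 135<a[0]<190 and 180<a[1]<260 and a[4]>30])
E
```

```text
front edge [[-0.0855 -0.0698  0.012 ]
 [ 0.0873 -0.0685  0.012 ]] [0.5193 0.0031]
scene crop [[545.8641 126.7149]
 [583.5277 184.1472]
 [375.2756  18.2102]
 [593.1838 127.8698]
 [548.0396  63.4253]] side crop [[125.4862 148.0951]
 [228.4758 127.8361]
 [162.278  120.7451]
 [235.6947  64.9874]
 [112.9328  87.7495]]
lens [[0.1907 0.0023 0.082 ]]
[[   0    0   70   60 3034]
 [   1   19   69   41 1032]
 [  27   30   15   11  134]] [[272.8919 293.5307]
 [279.2636 316.3188]
 [274.2239 305.1269]]
[147 146 147 147 145] 0 [     0      0    560    420 219496]Traceback (most recent call last):
  File "<stdin>", line 13, in <module>
cv2.error: OpenCV(4.12.0) /io/opencv/modules/imgproc/src/approx.cpp:987: error: (-215:Assertion failed) (curve.cols == 1 && curve.rows >= nsides) || (curve.rows == 1 && curve.cols >= nsides) in function 'approxPolyN'
```

```bash
python3 - <<'E'
from st import *
print(plane(cam("side"),[[274.2,305.1],[190+180/3,150+403/3],[190+328/3,150+406/3]],.085)[0],plane(cam("side"),[[190+180/3,150+403/3],[190+328/3,150+406/3]],.14))
E
python3 shift.py '[[0.085,-0.06,-0.03,0,0,0,0],[0.085,-0.12,-0.06,0,0,0,0],[0.085,-0.18,-0.10,0,0,0,0],[0.085,-0.24,-0.13,0,0,0,0],[0.085,-0.28,-0.15,0,0,0,0]]'
python3 - <<'E'
from h import *
import time
im=ctrl.capture("wrist");s=ctrl.state();im=ctrl.capture("wrist");print(s["tcp_pos"],s["orientation"],s["qvel"])
np.save("s1.npy",np.r_[s["tcp_pos"],s["orientation"]])
cv2.imwrite("pics/wrist1.png",im[:,:,::-1]);cv2.imwrite("pics/w1.png",cv2.resize(im[:,:,::-1],(800,600),interpolation=2))
E
```

```text
[ 0.4447 -0.29    0.085 ] [[ 0.4003 -0.2728  0.14  ]
 [ 0.4913 -0.3026  0.14  ]]
clock: 0.78
tcp_pos: [0.4761, -0.2765, 0.4045]
orientation: [0.707, 0.707, 0.0, 0.0]
force: [0.9, -1.5, -0.3]
opening: 0.0851
gripper_force: 0.0
[ 0.4734 -0.2818  0.4045] [ 0.7093  0.7049 -0.0028  0.0007] [ 0.0909  0.0025 -0.002   0.0599  0.0104  0.1654]
```

View pics/w1.png

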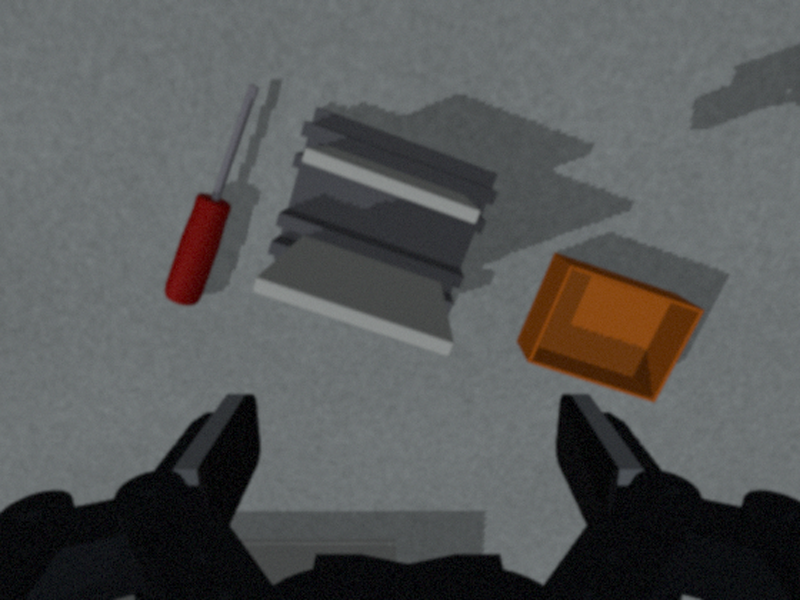

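The wrist view shows the marked panel's top face as a bright strip from (257,285) to (451,349). The blank's top strip runs from (306,157) to (480,215). I'll re-image now that the arm has settled and fit the strip.

```bash
python3 - <<'E'
from st import *
for _ in range(3): im=ctrl.capture("wrist")
s=ctrl.state();im=ctrl.capture("wrist");print(s["tcp_pos"],s["orientation"],abs(s["qvel"]).max())
w=cam("wrist",s);g=cv2.cvtColor(im,cv2.COLOR_RGB2GRAY)
hs=cv2.cvtColor(im,cv2.COLOR_RGB2HSV)
for t in(125,135,145):
    m=((g>t)&(hs[...,1]<50)).astype(np.uint8);k,l,stt,ce=cv2.connectedComponentsWithStats(m)
    for i in range(1,k):
        if 300<stt[i,4]<3000 and stt[i,1]<260:
            ys,xs=np.where(l==i);z=.14 if stt[i,1]>170 else .09
            P=plane(w,np.c_[xs,ys],z)[:,:2]
            r=cv2.minAreaRect((P*1000).astype(np.float32));c=P.mean(0);ev=np.linalg.svd(P-c,full_matrices=False)[2][0]
            print(t,stt[i],"centroid",c,"rect",r,"yaw",np.degrees(np.arctan(ev[1]/ev[0])))
E
```

```text
[ 0.4774 -0.2751  0.4044] [ 0.7073  0.7069  0.0002 -0.0004] 0.031647309824499766
125 [ 207  117  121   50 1066] centroid [ 0.4625 -0.23  ] rect ((463.3336181640625, -230.3072967529297), (6.6225714683532715, 98.42545318603516), 70.36154174804688) yaw -19.706896039415753
125 [ 171  207  138   53 1329] centroid [ 0.445  -0.2879] rect ((445.93603515625, -288.38043212890625), (7.10762357711792, 99.27454376220703), 70.30531311035156) yaw -19.714940741952717
135 [207 117 120  49 899] centroid [ 0.4622 -0.23  ] rect ((463.37255859375, -230.37437438964844), (5.85152530670166, 97.71894836425781), 70.32058715820312) yaw -19.745596020370968
135 [ 172  208  136   52 1079] centroid [ 0.4449 -0.2878] rect ((445.9139099121094, -288.2427062988281), (5.926071643829346, 98.07361602783203), 70.29458618164062) yaw -19.702217974961336
```

Panel centre is (0.445, -0.288) with yaw -19.7°. I'll turn the fingers across it (tool CCW 1.227 rad) and move above it.

```bash
python3 shift.py '[[0.06,0,-0.006,0,0,0,-0.18],[0.06,-0.002,-0.012,0,0,0,-0.36],[0.06,-0.004,-0.018,0,0,0,-0.54],[0.06,-0.006,-0.024,0,0,0,-0.72],[0.06,-0.008,-0.03,0,0,0,-0.9]]' 40
python3 shift.py '[[0.05,0,0,0,0,0,-0.17],[0.05,0,0,0,0,0,-0.327],[0.05,0,0,0,0,0,-0.327],[0.05,0,0,0,0,0,-0.327]]'
python3 -c "
from st import *
s=ctrl.state();M=R.from_quat(s['orientation']).as_matrix();print(s['tcp_pos'],M,s['joint_pos'],s['qvel'])
d=np.array([.445,-.288,.275])-s['tcp_pos'];print(M.T@d, np.degrees(np.arctan2(M[1,1],M[0,1])))"
```

```text
clock: 1.7
tcp_pos: [0.4483, -0.2816, 0.4046]
orientation: [0.325, 0.946, 0.0, -0.0]
force: [0.2, -0.1, -1.7]
opening: 0.0601
gripper_force: 0.0
clock: 2.2
tcp_pos: [0.448, -0.2823, 0.4046]
orientation: [0.171, 0.985, 0.0, -0.0]
force: [-0.2, 0.9, -0.7]
opening: 0.0498
gripper_force: 0.0
[ 0.448  -0.2823  0.4046] [[-0.9413  0.3375 -0.    ]
 [ 0.3375  0.9413  0.0002]
 [ 0.0001  0.0001 -1.    ]] [-0.703  -0.1775  1.833   0.0001  1.4862 -1.9295] [-0.0088 -0.0009 -0.0005 -0.      0.0001 -0.0108]
[ 0.0009 -0.0063  0.1296] 70.27339870659041
```

```bash
python3 shift.py '[[0.05,0.001,-0.006,0.03,0,0,0],[0.05,0.001,-0.006,0.075,0,0,0],[0.05,0.001,-0.006,0.115,0,0,0],[0.05,0.001,-0.006,0.13,0,0,0],[0.05,0.001,-0.006,0.13,0,0,0]]'
python3 shift.py '[[0.0,0,0,0,0,0,0],[0.0,0,0,0,0,0,0],[0.0,0,0,0,0,0,0],[0.0,0,0,0,0,0,0]]' 40
python3 -c "
from st import *
s=ctrl.state();print(s['tcp_pos'],s['force'],s['ft_torque'])"
```

```text
clock: 2.82
tcp_pos: [0.4445, -0.2882, 0.2741]
orientation: [0.171, 0.985, 0.0, -0.001]
force: [0.4, -0.0, 0.0]
opening: 0.0501
gripper_force: 0.0
clock: 3.32
tcp_pos: [0.4451, -0.2888, 0.2766]
orientation: [0.171, 0.985, -0.001, 0.001]
force: [-0.0, 1.4, 6.0]
opening: 0.0075
gripper_force: 41.0
[ 0.4451 -0.2888  0.2766] [-0.0153  1.3617  5.9697] [ 0.2997 -0.0895 -0.0298]
```

Gripped, opening 7.5 mm. Lifting.

```bash
python3 shift.py '[[0,0,0,-0.03,0,0,0],[0,0,0,-0.075,0,0,0],[0,0,0,-0.13,0,0,0],[0,0,0,-0.17,0,0,0],[0,0,0,-0.18,0,0,0]]'
cat > place.py <<'E'
from st import *
import sys
th=np.radians(float(sys.argv[1]));up=float(sys.argv[2]);x=float(sys.argv[3]);yoff=float(sys.argv[4])
s=ctrl.state();M=R.from_quat(s['orientation']).as_matrix()
z0=.012+.004*np.sin(th);y0=.2036-(.009+(.08-z0)*np.sin(th))/np.cos(th)+yoff
e3=np.r_[ey,0];pz=np.sin(th)*e3+np.r_[0,0,np.cos(th)];py=np.cos(th)*e3-np.r_[0,0,np.sin(th)]
T=np.c_[np.cross(py,-pz),py,-pz]
g=P3(x,y0,z0+up)+.2655*pz
print("y0",y0,"cur",s['tcp_pos'],"goal",g,"tool shift",M.T@(g-s['tcp_pos']),"rotvec",R.from_matrix(M.T@T).as_rotvec(),"j",s['joint_pos'],"op",s['opening'])
E
python3 place.py 14 0.08 0 -0.002
```

```text
clock: 3.95
tcp_pos: [0.4446, -0.2887, 0.4579]
orientation: [0.171, 0.985, -0.002, 0.002]
force: [0.8, 0.1, -0.8]
opening: 0.0077
gripper_force: 40.1
y0 0.17561144475481025 cur [ 0.4446 -0.2887  0.4579] goal [0.51   0.2428 0.3506] tool shift [0.1181 0.5226 0.1055] rotvec [ 0.2382 -0.0422 -0.3812] j [-0.7162 -0.2036  1.7677 -0.0003  1.572  -1.9431] op 0.007664670025434884
```

```bash
python3 shift.py '[[0,0.006,0.026,0,0,0,0],[0,0.018,0.080,0,0,0,0],[0,0.030,0.134,0,0,0,0],[0,0.042,0.187,0,0,0,0],[0,0.054,0.240,0,0,0,-0.1]]'
python3 shift.py '[[0,0.018,0.054,0,0.0,0,-0.05],[0,0.035,0.107,0,0.05,0,-0.12],[0,0.052,0.160,0,0.10,0,-0.19],[0,0.069,0.213,0,0.16,0,-0.25],[0,0.087,0.26,0,0.23,0,-0.28]]'
python3 place.py 14 0.08 0 -0.002
```

```text
clock: 4.58
tcp_pos: [0.4742, -0.0426, 0.4519]
orientation: [0.12, 0.993, 0.0, -0.002]
force: [0.8, 0.3, -1.7]
opening: 0.0075
gripper_force: 39.9
clock: 5.2
tcp_pos: [0.4521, 0.2308, 0.4519]
orientation: [-0.02, 0.993, -0.115, -0.016]
force: [0.1, 0.3, -0.6]
opening: 0.0077
gripper_force: 39.9
y0 0.17561144475481025 cur [0.4521 0.2308 0.4519] goal [0.51   0.2428 0.3506] tool shift [-0.0619  0.0323  0.0943] rotvec [ 0.014  -0.0352  0.0052] j [ 0.3684 -0.2202  1.7963 -0.2071  1.673  -1.2521] op 0.007695264076041401
```

```bash
python3 shift.py '[[0,-0.03,0.008,0.008,0.007,-0.018,0.0],[0,-0.06,0.015,0.02,0.014,-0.035,0.005],[0,-0.062,0.022,0.05,0.014,-0.035,0.005],[0,-0.062,0.032,0.094,0.014,-0.035,0.005],[0,-0.062,0.032,0.094,0.014,-0.035,0.005]]'
python3 place.py 14 0.006 0 -0.002
python3 - <<'E'
from st import *
a=ctrl.capture("side")[:,:,::-1];cv2.imwrite("pics/m1.png",cv2.resize(a[100:280,180:400],None,fx=3,fy=3,interpolation=2))
E
```

```text
clock: 5.82
tcp_pos: [0.5093, 0.2403, 0.3468]
orientation: [-0.019, 0.992, -0.122, -0.002]
force: [-0.1, 0.6, -1.9]
opening: 0.0077
gripper_force: 40.1
y0 0.17561144475481025 cur [0.5093 0.2403 0.3468] goal [0.51   0.2428 0.2766] tool shift [-0.0014  0.0194  0.0675] rotvec [-0.0004 -0.0095  0.0006] j [ 0.3518 -0.0212  1.7914 -0.2311  1.4605 -1.2213] op 0.007747923424047173
```

View pics/m1.png

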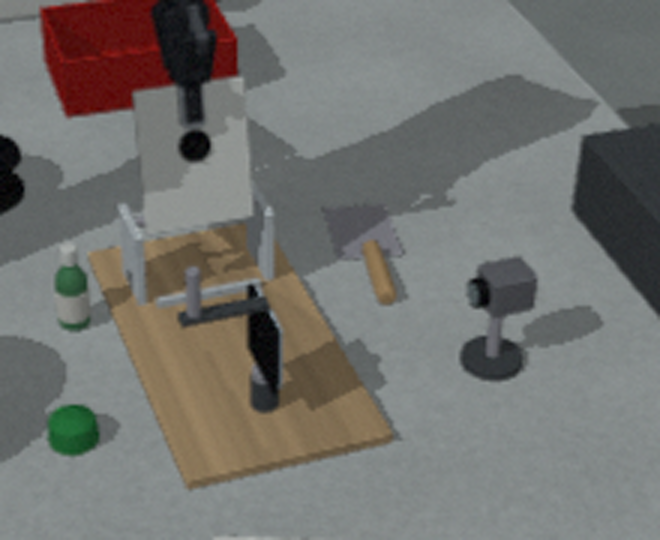

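The panel hangs between the posts, its mark at (195,146) facing the mirror. Lowering it.

```bash
python3 shift.py '[[0,-0.001,0.006,0.02,0,-0.009,0],[0,-0.001,0.012,0.042,0,-0.009,0],[0,-0.001,0.017,0.058,0,-0.009,0],[0,-0.001,0.0195,0.0675,0,-0.009,0],[0,-0.001,0.0195,0.0675,0,-0.009,0]]'
python3 place.py 14 0 0 -0.002
```

```text
clock: 6.5
tcp_pos: [0.5124, 0.2439, 0.2836]
orientation: [-0.019, 0.993, -0.12, 0.008]
force: [0.0, 0.3, -1.3]
opening: 0.0078
gripper_force: 39.9
y0 0.17561144475481025 cur [0.5124 0.2439 0.2836] goal [0.51   0.2428 0.2706] tool shift [0.0026 0.0021 0.0128] rotvec [ 0.003   0.0112 -0.0022] j [ 0.3564  0.0482  1.8328 -0.2395  1.3331 -1.1872] op 0.00775274086190851
```

```bash
python3 shift.py '[[0,0,0.001,0.004,0,0,0],[0,0,0.002,0.008,0,0,0],[0,0,0.002,0.008,0,0,0]]'
python3 place.py 14 0 0 -0.002
python3 shift.py '[[0,0,0.0005,0.002,0,0,0],[0,0,0.001,0.004,0,0,0],[0,0,0.001,0.004,0,0,0]]'
python3 place.py 14 0 0 -0.002
```

```text
clock: 6.88
tcp_pos: [0.5125, 0.2439, 0.2753]
orientation: [-0.019, 0.993, -0.12, 0.008]
force: [0.1, -0.4, -2.3]
opening: 0.0076
gripper_force: 39.9
y0 0.17561144475481025 cur [0.5125 0.2439 0.2753] goal [0.51   0.2428 0.2706] tool shift [0.0026 0.0002 0.0048] rotvec [ 0.0032  0.0114 -0.0024] j [ 0.3564  0.0579  1.8378 -0.2403  1.3186 -1.1835] op 0.007635134582139079
clock: 7.25
tcp_pos: [0.5128, 0.244, 0.272]
orientation: [-0.019, 0.993, -0.12, 0.009]
force: [-1.1, 0.2, 1.2]
opening: 0.0074
gripper_force: 40.6
y0 0.17561144475481025 cur [0.5128 0.244  0.272 ] goal [0.51   0.2428 0.2706] tool shift [ 0.0029 -0.0008  0.0016] rotvec [ 0.0033  0.0124 -0.0025] j [ 0.3565  0.0624  1.839  -0.2409  1.312  -1.1817] op 0.007433047151884503
```

```bash
python3 shift.py '[[0,0.001,0,0.001,0,0.012,0],[0,0.001,0,0.001,0,0.012,0]]'
python3 shift.py '[[0.012,0,0,0,0,0,0],[0.02,0,0,0,0,0,0],[0.035,0,0,0,0,0,0],[0.035,0,0,0,0,0,0]]' 20
python3 place.py 14 0 0 -0.002
python3 - <<'E'
from st import *
a=ctrl.capture("side")[:,:,::-1];b=ctrl.capture("scene")[:,:,::-1]
u=cv2.resize(a[120:260,200:320],(480,560),interpolation=2);v=cv2.resize(b[150:260,300:380],(320,440),interpolation=2)
o=np.zeros((560,800,3),np.uint8);o[:,:480]=u;o[:440,480:]=v;cv2.imwrite("pics/m2.png",o)
E
```

```text
clock: 7.5
tcp_pos: [0.5123, 0.2439, 0.2718]
orientation: [-0.018, 0.993, -0.12, 0.004]
force: [1.3, 1.8, 5.3]
opening: 0.0074
gripper_force: 41.1
clock: 8.0
tcp_pos: [0.5115, 0.2436, 0.2701]
orientation: [-0.018, 0.993, -0.12, 0.002]
force: [0.4, 0.0, 0.3]
opening: 0.035
gripper_force: 0.0
y0 0.17561144475481025 cur [0.5115 0.2436 0.2701] goal [0.51   0.2428 0.2706] tool shift [ 0.0015 -0.0008 -0.0003] rotvec [ 0.0031 -0.0009 -0.0023] j [ 0.3558  0.0645  1.8404 -0.2362  1.3209 -1.183 ] op 0.03504676712967176
```

View pics/m2.png

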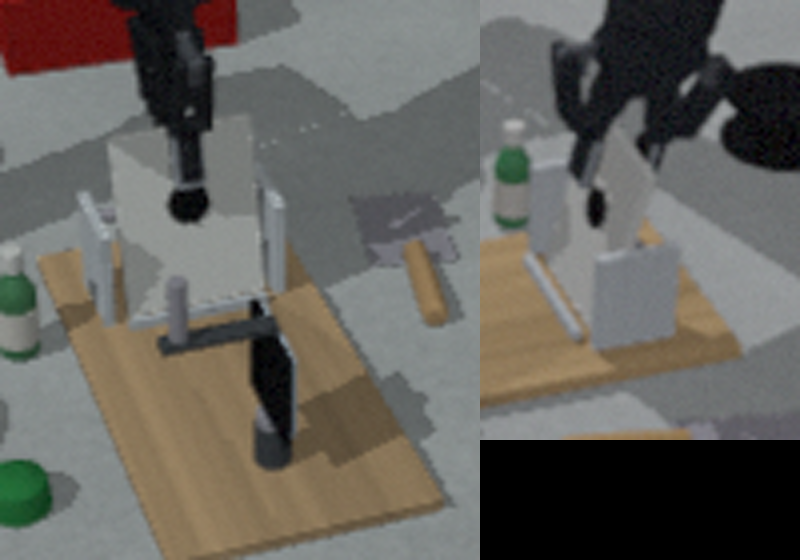

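The panel stands in place between the posts: mark at (188,205) in the left crop, with the foot behind the lip. Next I back off along the tool axis.

```bash
python3 shift.py '[[0.035,0,0,-0.01,0,0,0],[0.045,0,0,-0.04,0,0,0],[0.05,0,0,-0.08,0,0,0],[0.06,0,0,-0.12,0,0,0],[0.06,0,0,-0.14,0,0,0]]'
cat > peg.py <<'E'
from st import *
import sys
q,z,tq=map(float,sys.argv[1:4])
s=ctrl.state();M=R.from_quat(s['orientation']).as_matrix()
a=yaw+tq;py=np.r_[-np.sin(a),np.cos(a),0];pz=np.r_[0,0,1]
T=np.c_[np.cross(py,-pz),py,-pz];g=P3(-.06*np.cos(q),-.06*np.sin(q),z)
print("cur",s['tcp_pos'],"goal",g,"tool shift",M.T@(g-s['tcp_pos']),"rotvec",R.from_matrix(M.T@T).as_rotvec(),"j",s['joint_pos'],"stand tcp",S(s['tcp_pos']))
E
python3 peg.py 0 0.40 0
```

```text
clock: 8.72
tcp_pos: [0.5106, 0.2776, 0.41]
orientation: [-0.018, 0.993, -0.119, 0.005]
force: [0.5, -0.1, -0.0]
opening: 0.0601
gripper_force: 0.0
cur [0.5106 0.2776 0.41  ] goal [0.4593 0.0008 0.4   ] tool shift [ 0.0614 -0.2646  0.0746] rotvec [-0.2393  0.0046 -0.0025] j [ 0.4109 -0.0255  1.688  -0.2243  1.5637 -1.185 ] stand tcp [[0.0019 0.2747 0.41  ]]
```

```bash
python3 shift.py '[[0.06,0.008,-0.04,0.01,-0.05,0,0],[0.06,0.02,-0.09,0.025,-0.1,0,0],[0.06,0.033,-0.145,0.04,-0.16,0,0],[0.06,0.047,-0.20,0.056,-0.2,0,0],[0.06,0.06,-0.25,0.07,-0.239,0.0046,-0.0025]]'
python3 shift.py '[[0.06,0.001,-0.015,0.004,0,0,0],[0.06,0.001,-0.015,0.004,0,0,0]]'
python3 peg.py 0 0.302 0
python3 - <<'E'
from st import *
s=ctrl.state();im=ctrl.capture("wrist");np.save("s2.npy",np.r_[s["tcp_pos"],s["orientation"]])
w=cam("wrist",s);pr=proj(w,[P3(-.06,0,.165),P3(-.06,0,.122)]);print(pr)
b=ctrl.capture("side")[:,:,::-1]
o=np.zeros((600,800,3),np.uint8);o[:420,:560]=im[:,:,::-1]
o[300:580,560:]=cv2.resize(b[160:230,230:290],(240,280));cv2.imwrite("pics/w2.png",o)
E
```

```text
clock: 9.35
tcp_pos: [0.4589, 0.0139, 0.3975]
orientation: [-0.019, 1.0, -0.0, -0.002]
force: [0.2, -0.2, 0.9]
opening: 0.0603
gripper_force: 0.0
clock: 9.6
tcp_pos: [0.4593, 0.0001, 0.3934]
orientation: [-0.018, 1.0, -0.001, -0.003]
force: [0.3, 0.2, 0.0]
opening: 0.0599
gripper_force: 0.0
cur [0.4593 0.0001 0.3934] goal [0.4593 0.0008 0.302 ] tool shift [-0.0005  0.0008  0.0914] rotvec [-0.0015 -0.0055 -0.0023] j [-0.1615 -0.3538  1.9952 -0.0026  1.5053 -1.7685] stand tcp [[-0.06   -0.0007  0.3934]]
[[287.0876 237.5738]
 [286.8942 215.6309]]
```

View pics/w2.png

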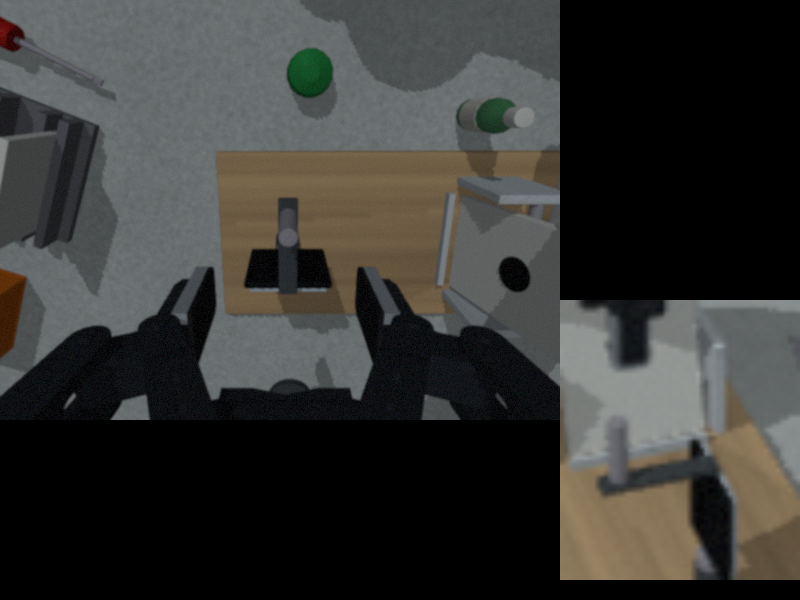

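The peg top is at (289,238), matching the prediction of (287,238), and the fingers straddle it. The panel leans with its mark at (514,274). Descend and grip.

```bash
python3 shift.py '[[0.06,0,0.001,0.03,0,0,0],[0.06,0,0.001,0.07,0,0,0],[0.06,0,0.001,0.091,0,0,0],[0.06,0,0.001,0.091,0,0,0]]'
python3 shift.py '[[0,0,0,0,0,0,0],[0,0,0,0,0,0,0],[0,0,0,0,0,0,0],[0,0,0,0,0,0,0]]' 30
for q in 0.2 0.4 0.6 0.79; do python3 peg.py $q 0.302 $(python3 -c "print($q/2)"); done
```

```text
clock: 10.2
tcp_pos: [0.4585, 0.0028, 0.301]
orientation: [-0.02, 1.0, -0.001, -0.005]
force: [0.3, 0.4, 1.3]
opening: 0.06
gripper_force: 0.0
clock: 10.7
tcp_pos: [0.4594, 0.0013, 0.3045]
orientation: [-0.019, 1.0, -0.001, -0.001]
force: [-0.5, 1.0, 3.9]
opening: 0.0113
gripper_force: 29.4
cur [0.4594 0.0013 0.3045] goal [ 0.461  -0.0111  0.302 ] tool shift [-0.0011 -0.0124  0.0025] rotvec [-0.0018 -0.0022 -0.1006] j [-0.1589 -0.276   2.0863 -0.0023  1.3329 -1.7673] stand tcp [[-0.0599  0.0005  0.3045]]
cur [0.4594 0.0013 0.3045] goal [ 0.465  -0.0224  0.302 ] tool shift [-0.0047 -0.0239  0.0025] rotvec [-0.0017 -0.0023 -0.2006] j [-0.1589 -0.276   2.0863 -0.0023  1.3329 -1.7673] stand tcp [[-0.0599  0.0005  0.3045]]
cur [0.4594 0.0013 0.3045] goal [ 0.4711 -0.0327  0.302 ] tool shift [-0.0104 -0.0344  0.0025] rotvec [-0.0016 -0.0024 -0.3006] j [-0.1589 -0.276   2.0863 -0.0023  1.3329 -1.7673] stand tcp [[-0.0599  0.0005  0.3045]]
cur [0.4594 0.0013 0.3045] goal [ 0.4788 -0.0411  0.302 ] tool shift [-0.0177 -0.0431  0.0025] rotvec [-0.0015 -0.0024 -0.3956] j [-0.1589 -0.276   2.0863 -0.0023  1.3329 -1.7673] stand tcp [[-0.0599  0.0005  0.3045]]
```

```bash
python3 shift.py '[[0,-0.001,-0.0124,0,0,0,-0.1],[0,-0.0047,-0.0239,0,0,0,-0.2],[0,-0.0104,-0.0344,0,0,0,-0.3],[0,-0.0177,-0.0431,0,0,0,-0.395],[0,-0.0177,-0.0431,0,0,0,-0.395]]' 30
python3 shift.py '[[0,0,0,0,0,0,0],[0,0,0,0,0,0,0]]'
python3 - <<'E'
from st import *
for _ in range(2):
    s=ctrl.state();t=S(s['tcp_pos'])[0];print(t,"q est",np.arctan2(-t[1],-t[0]),np.hypot(t[0],t[1]),s['force'],abs(s['qvel']).max());im=ctrl.capture("wrist")
b=ctrl.capture("side")[:,:,::-1];c=ctrl.capture("scene")[:,:,::-1]
o=np.zeros((600,800,3),np.uint8)
o[:600,:400]=cv2.resize(b[120:270,200:300],(400,600),interpolation=2)
o[:300,400:]=cv2.resize(c[160:265,230:370],(400,300),interpolation=2)
o[300:,400:]=cv2.resize(im[:,:,::-1],(400,300),interpolation=3);cv2.imwrite("pics/f.png",o)
E
```

```text
clock: 11.32
tcp_pos: [0.4785, -0.0414, 0.3043]
orientation: [-0.215, 0.977, -0.0, -0.003]
force: [-4.9, 2.0, 7.0]
opening: 0.0111
gripper_force: 29.9
clock: 11.58
tcp_pos: [0.4783, -0.0411, 0.3042]
orientation: [-0.215, 0.977, -0.0, -0.003]
force: [-4.5, 1.2, 7.3]
opening: 0.011
gripper_force: 29.9
[-0.0427 -0.0426  0.3042] q est 0.7841791570271381 0.0603114976951737 [-4.4573  1.2213  7.3032] 0.0017937927102024817
[-0.0427 -0.0426  0.3042] q est 0.7842648008809749 0.060315140490353567 [-4.1085  1.518   6.7455] 0.0015275505918378428
```

View pics/f.png

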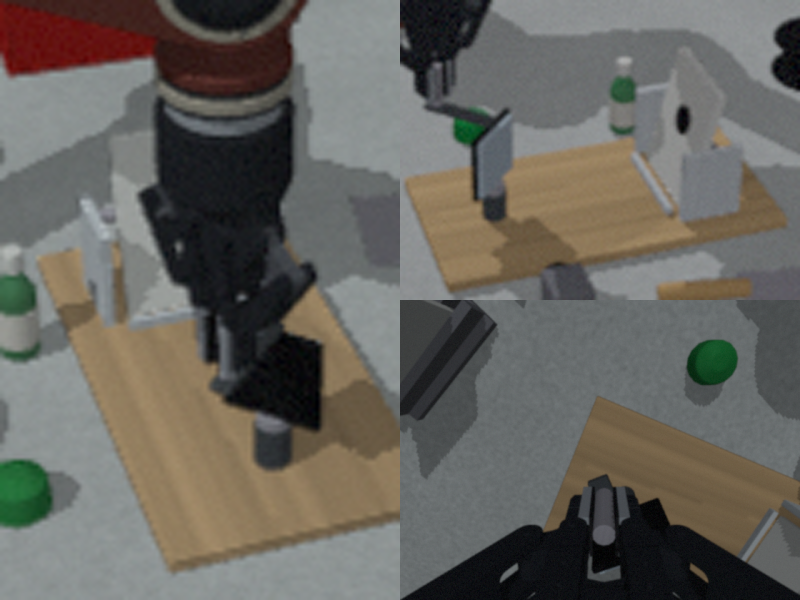

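The peg is gripped with the mirror at about 0.784 rad (target about 0.79), and the panel leans with its mark at (683,120) in the top-right crop. Handing in.

```bash
python3 -c "
from rig import ctrl
print(ctrl.finish_job())"
```

```text
the job is handed in; nothing more can be done
None
```

I handed the job in at about 12 s on the robot's clock. The marked panel leans on the stand, released with its mark facing the mirror, and the gripper holds the mirror at about 0.784 rad against a target of 0.79. The hand-in returned no verdict.

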